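# Cheeses into their ripening trays

### The arm

A 7-joint arm with a two-finger parallel gripper is mounted at the origin on the work surface. World frame = base frame: x ahead of the robot, y to its left, z up, the work surface at z = 0. Lengths are in m, angles in rad, forces in N, time in s.
With the tool pointing down it reaches from about 0.35 to 0.9 m from the base axis. Payload 7.2 kg.
Tool frame: the origin (TCP) lies at the very end of the fingers, on their centre line; the grasp point (between the pads) lies behind it (env.tcp_to_grasp is the z of the grasp point in the tool frame, in m); z points along the fingers, y is the line along which they close (so a half turn about z gives the same grasp; the last joint's range is limited). The gripper opens to 88 mm and grips with 3 to 60 N. Pads are 20 mm wide; open, the fingers measure 115 mm over their backs; the gripper's body (75 mm by 178 mm) begins 61 mm behind the grasp point.
Start: joints at [1.126, 0.411, -0.013, 1.596, 0.006, 1.134, -0.082], TCP at [0.23, -0.581, 0.223] pointing down, gripper open.
Joint ranges: [-2.95, 2.95], [-0.29, 1.99], [-1.47, 1.44], [0.14, 2.54], [-1.03, 4.17], [0.13, 1.85], [-2.86, 2.86]. Speed limits (rad/s): [2.39, 2.39, 3.01, 3.01, 3.14, 3.14, 3.14].

### API

Orientations are given as a rotation vector (axis times angle).
In Python, from cell import sensors, vision, workorder, finder, env gives the robot as it stands.
- The arm moves only by the tool step_arm, never from a script. Its argument "increments" is a list of rows, each an object with "offset": the shift along the world's x, y, z normalised to -1 to 1, where 1 is 1000 mm, a list of three; "turn": the turn, a rotation vector about the world's x, y, z normalised to -1 to 1, where 1 is 180 degrees, a list of three. A call has 1 to 10 rows; each row is the pose to reach, as a shift and turn from the pose commanded when the call began, turning the shorter way round; what a row does not reach only later rows make up. A row lasts 1/10 s, in which the tool goes at most 50 mm and 8.59 degrees, less where a joint would pass 70% of its speed; a pose out of reach is approached as far as the arm can. A call with a number of a shift or a turn outside -1 to 1 is refused whole. A call with a gripper value outside its range is refused whole. "gripper" is the opening, from -1 (shut) to 1 (fully open), set as the call begins (left out, the last holds). The fingers move at their own pace and stop on an object; the grip force is fixed at half the most. Time passes only in rows, so rows that repeat a pose let the fingers close. It gives the time, the measured TCP pose, the force, the opening and the grip force at its end, in the units of the state.
- sensors.state(): the state, without advancing time (a new reading comes with each control period).
- vision.grab_frame(name): name is "scene" or "top" or "wrist"; returns a dict with "color" (480x640x3 uint8, blue, green, red), "fovy" (degrees; the focal length in pixels is half the picture's height over the tangent of half this angle, whatever the lens; pixels are square), "cx", "cy" (the principal point, pixels), "k1" (the pictures are not rectified: a ray, as slopes to the right and down, at radius r is drawn at 1 + k1 r^2 times it, then the intrinsics apply), "origin" and "attitude" of the camera in the world. Camera axes: x right, y down, z forward; pixel columns grow to the right and rows downward; lengths in m; the calibration is good to about 2 mm. A picture is of the moment at which its call begins. There is no depth.
- workorder.sign_off(): hands the job in; it is judged then, once.
Trained networks look in a picture, given as the dict that the camera call returned (one of the last four; its "shot" number tells which), for a name from the list of things; names that differ only in an ending like _2 or _b are one class to them, and where a whole thing is asked for, a point or a joint stands for the part that bears it (a point fixed in the world has none). Each returns a list of dicts, best first, with "score" (0 to 1); they miss things now and then, are a little off and sometimes report something else, mostly with a low value. They report only what shows in the picture. A call takes as long as a camera call. They do not tell look-alikes from the thing itself.
- finder.find_in(picture, label): "position" ([column, row] in pixels, amid what is visible of it).
- finder.trace(picture, label): "region" (480x640 bool, what is visible of it) and "position" ([column, row] in pixels, amid what is visible of it).
- finder.tip_of(picture, label): "position" ([column, row] in pixels: a listed point, or the origin of a listed thing).
The state is a dict: "time": time; "joints": joint angles; "qvel": joint speeds; "joint_efforts": joint torques, N m; "ee_pos": TCP position; "ee_rot": TCP orientation; "ft_force": force on the tool from outside, world axes, zero at the start; "wrist_torque": the same for the moment, N m; "grip_width": finger opening in m; "grip_force": force on a finger pad.
Only numpy, scipy, OpenCV 4.12 (cv2) and the standard library are available. Lean on these libraries where they do the work, as an engineer would, in place of code of your own. Each camera call takes 0.05 s, during which the arm holds its last target. There are 200 camera calls.

### The job

Put each of the four young cheeses standing on the table top into the ripening tray of its own shape and size: large round, small round, square and brick. Set each one down gently, not dropped, the right way up as it stands now, lying flat on the tray floor inside the rim and lined up with the tray's sides. Leave the amber jar and the black timer where they are.

Things in the scene. Friction and masses are not known exactly. Their poses are not given: they have to be found in the camera images.
- big_round: Plain cream-coloured herb-flecked young cheese, the large round one: upright drum of diameter 62 mm, 34 mm high. Stands flat on the table, loose, 35 to 210 g, firm. Origin: centre of its underside; z up.
- small_round: Plain cream-coloured herb-flecked young cheese, the small round one: upright drum of diameter 40 mm, 34 mm high. Stands flat on the table, loose, 35 to 210 g, firm. Origin: centre of its underside; z up.
- square_cheese: Plain cream-coloured herb-flecked young cheese, the square one: 56 x 56 mm, 34 mm high; x and y run parallel to its sides. Stands flat on the table, loose, 35 to 210 g, firm. Origin: centre of its underside; z up.
- brick_cheese: Plain cream-coloured herb-flecked young cheese, the oblong brick: 96 mm long (along its x), 44 mm wide (y), 34 mm high. Stands flat on the table, loose, 35 to 210 g, firm. Origin: centre of its underside; z up.
- big_round_tray: Blue plastic ripening tray, fixed to the table, with pale drainage stripes on its floor: the large round one, 82 mm inside diameter, for the large round cheese. Rim 10 mm high over the table and 4 mm thick, floor 4 mm thick. Origin: centre of its underside, on the table; z up.
- small_round_tray: Blue plastic ripening tray, fixed to the table, with pale drainage stripes on its floor: the small round one, 60 mm inside diameter, for the small round cheese. Rim 10 mm high over the table and 4 mm thick, floor 4 mm thick. Origin: centre of its underside, on the table; z up.
- square_tray: Blue plastic ripening tray, fixed to the table, with pale drainage stripes on its floor: the square one, 76 x 76 mm inside, sides parallel to its x and y, for the square cheese. Rim 10 mm high over the table and 4 mm thick, floor 4 mm thick. Origin: centre of its underside, on the table; z up.
- brick_tray: Blue plastic ripening tray, fixed to the table, with pale drainage stripes on its floor: the oblong one, 116 mm (along its x) x 64 mm (y) inside, for the brick. Rim 10 mm high over the table and 4 mm thick, floor 4 mm thick. Origin: centre of its underside, on the table; z up.
- jar: Bystander: upright amber glass jar with steel lid, diameter 48 mm, 62 mm high, loose. Origin: centre of its underside.
- timer: Bystander: flat black timer, 68 (x) x 48 (y) mm, 18 mm high, loose. Origin: centre of its underside.
Not all that is in view belongs to the job. Leave any blue look-alike of the square_cheese alone. What is shaped like the big_round_tray but brown is not meant.

How it is judged:
By the outcome, as a careful person would: the job done as asked, in the order asked, and still so for the second after the job is handed in, with the robot touching nothing.
It also fails if it takes over 112 s, if anything falls off the work surface, if the arm or the gripper's body presses on something with over 40 N, if the wrist force passes 120 N, or if a joint passes its speed limit or range.

## Working session

There is one attempt and no reset: what is moved stays moved. The work goes in short steps, Python scripts to look and compute and a tool call to move; the robot and the scene stay as the last step left them, time stands still between calls to the robot, and variables do not carry over. Pictures are saved under pics/ and viewed, at most 14 in all, crops included, and the job is handed in when it is done.

Besides the shell and the picture viewer there is one more tool, called by a JSON object that holds its "api" and its "payload". step_arm: Moves the arm, as the interface text tells. Its arguments: {"type":"object","properties":{"increments":{"type":"array"},"gripper":{"type":"number"}},"required":["increments"]}

```bash
ls; mkdir -p pics; cat > h.py <<'E'
import numpy as np, cv2
from scipy.spatial.transform import Rotation as R
from cell import sensors, vision, workorder, finder, env
def K(f):
    fl=240/np.tan(np.radians(f["fovy"])/2); return np.array([[fl,0,f["cx"]],[0,fl,f["cy"]],[0,0,1.]])
def rot(f):
    a=np.array(f["attitude"],float); return a if a.shape==(3,3) else (R.from_rotvec(a).as_matrix() if a.size==3 else R.from_quat(a).as_matrix())
def ray(f,px):
    # the model is radial: undistort with cv2 (k1 only)
    p=cv2.undistortPointsIter(np.array(px,float).reshape(-1,1,2),K(f),np.array([f["k1"],0,0,0.]),None,None,(3,100,1e-10))[:,0]
    return np.c_[p,np.ones(len(p))]@rot(f).T
def onz(f,px,z):
    d=ray(f,px); o=np.array(f["origin"]); return o+d*((z-o[2])/d[:,2:])
def tri(fs,pxs):
    A=np.zeros((3,3));b=np.zeros(3)
    for f,p in zip(fs,pxs):
        d=ray(f,[p])[0]; d/=np.linalg.norm(d); M=np.eye(3)-np.outer(d,d); A+=M;b+=M@np.array(f["origin"])
    return np.linalg.solve(A,b)
def proj(f,X):
    rv=cv2.Rodrigues(rot(f).T)[0]; t=-rot(f).T@np.array(f["origin"])
    return cv2.projectPoints(np.array(X,float).reshape(-1,1,3),rv,t,K(f),np.array([f["k1"],0,0,0.]))[0][:,0]
E
python3 - <<'E'
from h import *
s=sensors.state(); print({k:np.round(v,4) for k,v in s.items()}); print(env.tcp_to_grasp)
for n in("scene","top"):
    f=vision.grab_frame(n); cv2.imwrite(f"pics/{n}0.png",f["color"]); print(n,f["fovy"],f["cx"],f["cy"],f["k1"],f["origin"],f["attitude"],f["shot"])
    for l in "big_round small_round square_cheese brick_cheese big_round_tray small_round_tray square_tray brick_tray jar timer".split():
        print(l,[(np.round(d["position"]).tolist(),round(d["score"],2)) for d in finder.find_in(f,l)])
E
```

```text
pics
{'time': np.float64(0.0), 'joints': array([ 1.1258,  0.4119, -0.0127,  1.5971,  0.0056,  1.1343, -0.0822]), 'qvel': array([-0.0016,  0.    ,  0.    , -0.0002,  0.0013, -0.0006,  0.0001]), 'joint_efforts': array([-1.60000e-03, -5.87955e+01,  6.41100e-01, -2.91077e+01,
       -5.38000e-02,  1.80000e-02,  2.00000e-04]), 'ee_pos': array([ 0.2298, -0.5807,  0.2218]), 'ee_rot': array([-3.0844e+00, -5.8820e-01,  6.0000e-04]), 'ft_force': array([-0.2919,  0.6179,  0.2049]), 'wrist_torque': array([ 0.0483, -0.0298, -0.0042]), 'grip_force': np.float64(0.0), 'grip_width': np.float64(0.0877)}
-0.0187
scene 54.42104108048234 319.8744076878824 243.4235716940618 -0.04626331039300062 [0.90554017 0.85900751 0.88585812] [-0.68491362 -2.63442718  1.15294332] 1
big_round [([238.0, 243.0], 0.73)]
small_round [([402.0, 292.0], 0.7)]
square_cheese [([402.0, 410.0], 0.96), ([380.0, 353.0], 0.76)]
brick_cheese [([235.0, 170.0], 0.94)]
big_round_tray [([330.0, 168.0], 0.61), ([293.0, 178.0], 0.58)]
small_round_tray []
square_tray [([240.0, 241.0], 0.64)]
brick_tray [([331.0, 258.0], 0.59)]
jar [([256.0, 277.0], 0.84)]
timer [([294.0, 217.0], 0.86)]
top 53.859688429807306 321.18055625045463 236.26183851233952 -0.08656640326708152 [0.41286099 0.0571255  1.15209842] [-2.21065575  2.21220644 -0.04284502] 2
big_round [([228.0, 164.0], 0.68)]
small_round [([215.0, 268.0], 0.52), ([229.0, 166.0], 0.28)]
square_cheese [([170.0, 207.0], 0.98), ([118.0, 193.0], 0.6)]
brick_cheese [([514.0, 201.0], 0.8), ([302.0, 226.0], 0.19)]
big_round_tray [([466.0, 262.0], 0.79), ([460.0, 319.0], 0.7), ([231.0, 165.0], 0.48)]
small_round_tray []
square_tray [([375.0, 149.0], 0.57)]
brick_tray [([301.0, 227.0], 0.63), ([171.0, 207.0], 0.37)]
jar [([307.0, 144.0], 0.63)]
timer [([386.0, 233.0], 0.58)]
```

View pics/scene0.png

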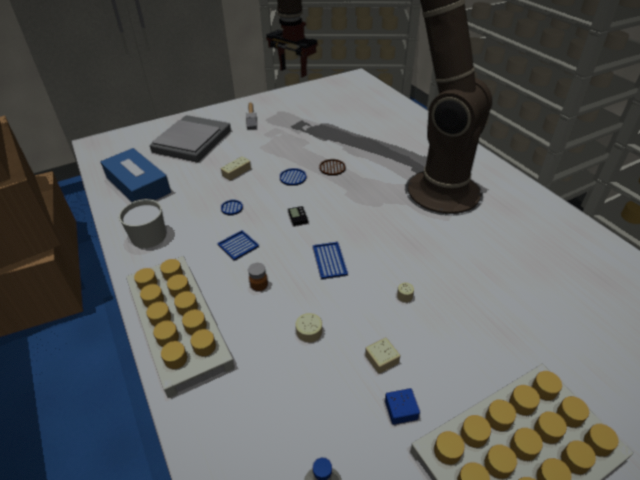

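View pics/top0.png

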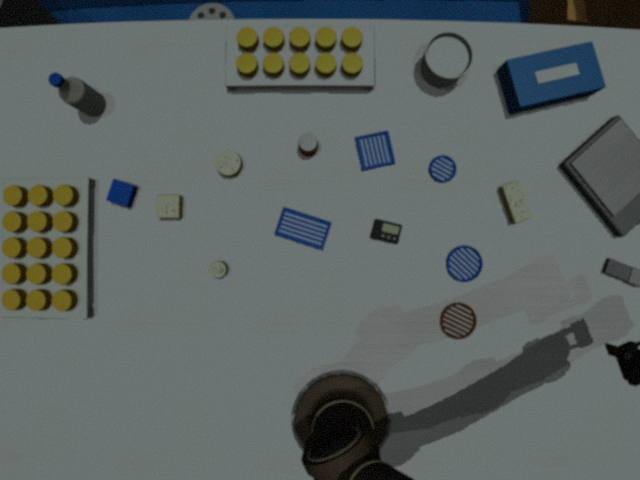

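The scene view shows everything; in the top view:
- **Cheeses:** big round (229,163), small round (219,269), square (169,207), brick (514,201).
- **Trays:** brick (303,228), square (375,150), small round (442,168), big round (464,263).
- **Look-alikes:** the blue block (122,193) looks like the square cheese, but the one meant is the cream, flecked one at (169,207). The brown tray (458,320) looks like the big round tray, but the one meant is the blue one at (464,263).
- **Bystanders:** jar (308,145), timer (386,232).

The finder confuses several of these (it calls the blue block a square cheese and the brown tray a big round tray). I'll seed the measurement from the picture and fit silhouettes in both views.

```bash
cat > fit.py <<'E'
from h import *
from scipy.optimize import minimize
U=4
D={'big_round':(62,0,34),'small_round':(40,0,34),'square_cheese':(56,56,34),'brick_cheese':(96,44,34),
 'big_round_tray':(90,0,10),'small_round_tray':(68,0,10),'square_tray':(84,84,10),'brick_tray':(124,72,10)}
def outline(n):
    a,b,h=np.array(D[n])/1000
    if b==0:
        t=np.linspace(0,2*np.pi,40,endpoint=False); return a/2*np.c_[np.cos(t),np.sin(t)],h
    return np.array([[1,1],[-1,1],[-1,-1],[1,-1]])*[a/2,b/2],h
def mask(f,seed,w=40):
    x,y=map(int,np.round(seed)); x0,y0=max(x-w,0),max(y-w,0)
    c=cv2.resize(f["color"][y0:y+w,x0:x+w],None,fx=U,fy=U,interpolation=cv2.INTER_CUBIC)
    lab=cv2.cvtColor(c,cv2.COLOR_BGR2LAB).astype(np.float32)[...,1:]
    d=np.linalg.norm(lab-np.median(lab.reshape(-1,2),0),axis=2)
    d=np.clip(cv2.GaussianBlur(d,(0,0),2)*6,0,255).astype(np.uint8)
    _,m=cv2.threshold(d,0,255,cv2.THRESH_OTSU)
    m=cv2.morphologyEx(m,cv2.MORPH_CLOSE,np.ones((21,21)))
    _,L,st,ct=cv2.connectedComponentsWithStats(m)
    s=np.array([(x-x0)*U,(y-y0)*U])
    i=1+np.argmin([np.linalg.norm(q-s)-0.3*np.sqrt(a) for q,a in zip(ct[1:],st[1:,4])])
    pts=cv2.convexHull(cv2.findNonZero((L==i).astype(np.uint8)))
    out=np.zeros(m.shape,np.uint8); cv2.fillConvexPoly(out,pts,1)
    return out,(x0,y0),c,pts
def sil(f,n,p,off,shape):
    o,h=outline(n); c,s=np.cos(p[2]),np.sin(p[2]); q=o@np.array([[c,s],[-s,c]])+p[:2]
    P=np.r_[np.c_[q,np.full(len(q),p[3])],np.c_[q,np.full(len(q),p[3]+h)]]
    u=(proj(f,P)-off+.5)*U-.5
    hull=cv2.convexHull(np.float32(u)); im=np.zeros(shape,np.uint8)
    cv2.fillConvexPoly(im,np.round(hull*16).astype(np.int32),1,shift=4,lineType=cv2.LINE_8); return im,hull
def fit(fs,ms,n,x0,freez):
    def cost(p):
        p=[p[0],p[1],p[2],p[3] if freez else 0.]
        return sum(np.count_nonzero(sil(f,n,p,m[1],m[0].shape)[0]!=m[0])/m[0].sum() for f,m in zip(fs,ms))
    best=None
    for th in ([0] if D[n][1]==0 else np.radians(range(-90,90,15))):
        st=[*x0,th,0.]; S=np.array([st]+[np.array(st)+e for e in np.diag([.01,.01,.15,.006])])
        r=minimize(cost,st,method='Nelder-Mead',options=dict(initial_simplex=S,xatol=1e-5,fatol=1e-5,maxiter=150))
        if best is None or r.fun<best.fun: best=r
    return best
E
cat > m1.py <<'E'
from fit import *
T=dict(big_round=(229,163),small_round=(219,269),square_cheese=(169,207),brick_cheese=(514,201),big_round_tray=(464,263),small_round_tray=(442,168),square_tray=(375,150),brick_tray=(303,228))
S=dict(big_round=(309,326),small_round=(405,291),square_cheese=(382,353),brick_cheese=(236,168),big_round_tray=(293,177),small_round_tray=(232,207),square_tray=(238,244),brick_tray=(330,260))
ft=vision.grab_frame("top"); fs=vision.grab_frame("scene"); tiles=[]
for n in T:
    x0=onz(ft,[T[n]],.02)[0,:2]
    w=40 if 'tray' in n or 'brick' in n else 26
    ms=[mask(ft,T[n],w),mask(fs,S[n],w-4)]
    j=fit([ft,fs],ms,n,x0,True); a=fit([ft],ms[:1],n,x0,False); b=fit([fs],ms[1:],n,x0,False)
    pr=lambda r:(np.round(r.x[:2]*1000,1).tolist(),round(np.degrees(r.x[2]),1),round(r.x[3]*1000,1),round(r.fun,3))
    print(n,'joint',pr(j),'top',pr(a),'scene',pr(b),flush=True)
    for f,m in zip([ft,fs],ms):
        im=m[2].copy(); cv2.polylines(im,[m[3]],True,(0,0,255),1)
        cv2.polylines(im,[np.int32(sil(f,n,j.x,m[1],m[0].shape)[1])],True,(0,200,0),1); tiles.append(cv2.resize(im,(200,150)))
cv2.imwrite('pics/fit1.png',np.vstack([np.hstack(tiles[i:i+4]) for i in range(0,16,4)]))
E
time python3 m1.py
```

```text
big_round joint ([624.1, 270.4], np.float64(2.6), np.float64(1.1), np.float64(0.197)) top ([623.4, 271.0], np.float64(-1.4), np.float64(2.0), np.float64(0.039)) scene ([624.7, 266.5], np.float64(6.5), np.float64(4.3), np.float64(0.116))
small_round joint ([367.9, 292.3], np.float64(-0.7), np.float64(3.0), np.float64(0.282)) top ([367.1, 293.5], np.float64(5.4), np.float64(2.7), np.float64(0.055)) scene ([369.5, 290.0], np.float64(-0.6), np.float64(3.1), np.float64(0.168))
square_cheese joint ([519.0, 414.2], np.float64(-90.0), np.float64(-0.6), np.float64(0.201)) top ([518.9, 415.6], np.float64(0.3), np.float64(-1.1), np.float64(0.069)) scene ([521.0, 413.4], np.float64(-86.6), np.float64(8.9), np.float64(0.126))
brick_cheese joint ([530.6, -428.6], np.float64(19.8), np.float64(0.0), np.float64(0.24)) top ([530.3, -427.6], np.float64(20.4), np.float64(29.0), np.float64(0.057)) scene ([531.4, -432.8], np.float64(27.0), np.float64(20.7), np.float64(0.158))
big_round_tray joint ([380.5, -305.1], np.float64(6.4), np.float64(-0.7), np.float64(0.17)) top ([380.2, -303.8], np.float64(9.1), 
[... 187 characters left out ...]
, np.float64(0.244)) top ([613.4, -252.6], np.float64(-2.1), np.float64(4.9), np.float64(0.058)) scene ([615.7, -258.6], np.float64(8.1), np.float64(1.7), np.float64(0.142))
square_tray joint ([658.6, -85.6], np.float64(-78.6), np.float64(0.6), np.float64(0.14)) top ([658.1, -84.9], np.float64(-77.8), np.float64(5.1), np.float64(0.015)) scene ([660.7, -89.0], np.float64(-78.1), np.float64(17.8), np.float64(0.064))
brick_tray joint ([466.5, 91.2], np.float64(71.9), np.float64(-0.9), np.float64(0.129)) top ([465.9, 91.5], np.float64(72.0), np.float64(1.2), np.float64(0.008)) scene ([468.2, 87.4], np.float64(71.6), np.float64(-38.5), np.float64(0.045))
real	0m22.509s
user	0m18.111s
sys	0m0.686s
```

View pics/fit1.png

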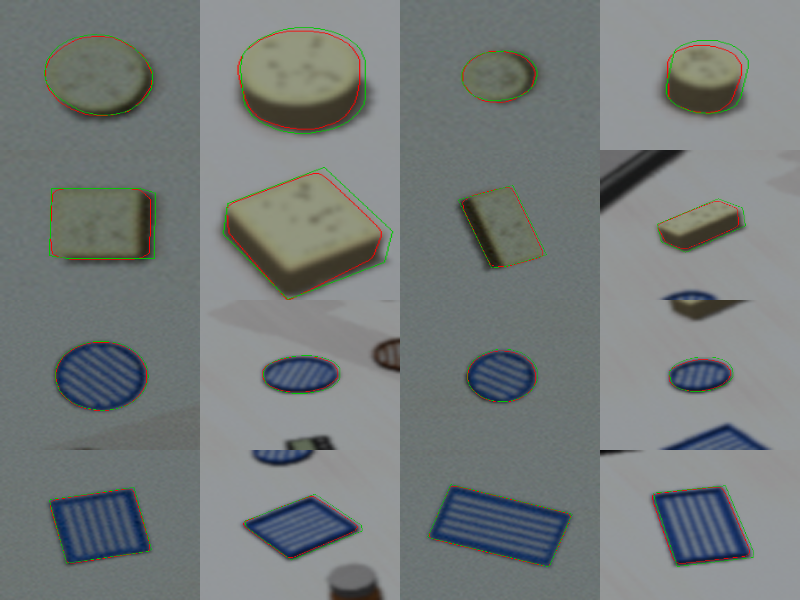

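The fit crops (red is the measured outline, green the model) show a cream flecked square cheese and a blue big round tray, so the look-alikes are excluded. In the top view the models match closely. In both views the undersides come out within about 3 mm of the table, which agrees with 34 mm and 10 mm heights. The scene camera differs by up to about 4–6 mm, so I'll trust the top view and check with the wrist camera. The brick comes first, being nearest.

{"api": "step_arm", "payload": {"increments": [{"offset":[0.3,0.153,-0.07],"turn":[0,0,-0.0067]},{"offset":[0.3,0.153,-0.07],"turn":[0,0,-0.0067]},{"offset":[0.3,0.153,-0.07],"turn":[0,0,-0.0067]},{"offset":[0.3,0.153,-0.07],"turn":[0,0,-0.0067]},{"offset":[0.3,0.153,-0.07],"turn":[0,0,-0.0067]},{"offset":[0.3,0.153,-0.07],"turn":[0,0,-0.0067]},{"offset":[0.3,0.153,-0.07],"turn":[0,0,-0.0067]},{"offset":[0.3,0.153,-0.07],"turn":[0,0,-0.0067]},{"offset":[0.3,0.153,-0.07],"turn":[0,0,-0.0067]},{"offset":[0.3,0.153,-0.07],"turn":[0,0,-0.0067]}], "gripper": 1}}

```text
time: 2.2
ee_pos: [0.5287, -0.4294, 0.1527]
ee_rot: [3.092, 0.553, -0.001]
ft_force: [-0.7, -0.2, 0.2]
grip_width: 0.0877
grip_force: 0.0
```

```bash
cat > w.py <<'E'
# wrist check: python3 w.py name x y yaw_deg [picname]
import sys
from fit import *
n=sys.argv[1]; x,y,th=map(float,sys.argv[2:5]); h=D[n][2]/1000
f=vision.grab_frame("wrist"); s=sensors.state()
q=R.from_rotvec(s["ee_rot"]).as_matrix()
print('t',round(float(s["time"]),2),'tcp',np.round(s["ee_pos"],4),'tool-y deg',round(np.degrees(np.arctan2(q[1,1],q[0,1])),2),'tool z',np.round(q[:,2],3),'w',round(float(s["grip_width"]),4),'gf',round(float(s["grip_force"]),1))
p=[x,y,np.radians(th),0.]
c=proj(f,[[x,y,h/2]])[0]; print('expected px',c.round(),[(np.round(d["position"]).tolist(),round(d["score"],2)) for d in finder.find_in(f,n)])
im=f["color"].copy(); o=sil(f,n,p,(0,0),(8,8))[1]/U
cv2.polylines(im,[np.int32(o)],True,(0,0,255),1)
if len(sys.argv)>5: cv2.imwrite('pics/'+sys.argv[5],im)
try:
    w=int(max(np.ptp(o[:,0,0]),np.ptp(o[:,0,1]))*0.75)+15; m=mask(f,c,w); r=fit([f],[m],n,[x,y],False)
    print('wrist fit',np.round(r.x[:2],4),round(np.degrees(r.x[2]),1),'cost',round(r.fun,3))
except Exception as e: print(e)
E
python3 w.py brick_cheese .5303 -.4276 20.4 w1.png
```

```text
t 2.25 tcp [ 0.5285 -0.4298  0.153 ] tool-y deg -69.76 tool z [-0.    -0.001 -1.   ] w 0.0879 gf 0.0
expected px [317. 234.] [([316.0, 233.0], 0.64)]
wrist fit [ 0.5303 -0.4269] 19.0 cost 0.032
```

View pics/w1.png

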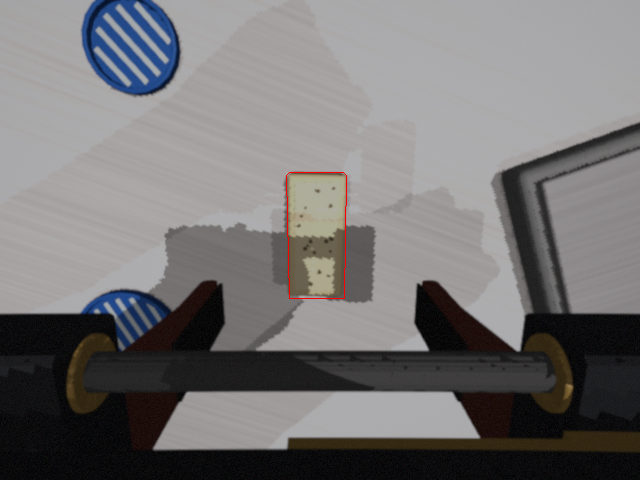

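The wrist view agrees: the brick is at pixels (316,233), within 1 mm of the prediction. I'll go down, grip, and lift.

{"api": "step_arm", "payload": {"increments": [{"offset":[0.0005,0.001,-0.045]},{"offset":[0.0005,0.001,-0.085]},{"offset":[0.0005,0.001,-0.115]},{"offset":[0.0005,0.001,-0.13]},{"offset":[0.0005,0.001,-0.138]},{"offset":[0.0005,0.001,-0.141]},{"offset":[0.0005,0.001,-0.141]},{"offset":[0.0005,0.001,-0.141]}]}}

```text
invalid input at $.increments[0]: expected keys offset, turn
```

{"api": "step_arm", "payload": {"increments": [{"offset":[0,0,0]},{"offset":[0,0,0]},{"offset":[0,0,0]},{"offset":[0,0,0]},{"offset":[0,0,0]},{"offset":[0,0,0]},{"offset":[0,0,0]},{"offset":[0,0,0]}], "gripper": -1}}

```text
invalid input at $.increments[0]: expected keys offset, turn
```

{"api": "step_arm", "payload": {"increments": [{"offset":[0.0005,0.001,-0.045],"turn":[0,0,0]},{"offset":[0.0005,0.001,-0.085],"turn":[0,0,0]},{"offset":[0.0005,0.001,-0.115],"turn":[0,0,0]},{"offset":[0.0005,0.001,-0.13],"turn":[0,0,0]},{"offset":[0.0005,0.001,-0.138],"turn":[0,0,0]},{"offset":[0.0005,0.001,-0.141],"turn":[0,0,0]},{"offset":[0.0005,0.001,-0.141],"turn":[0,0,0]},{"offset":[0.0005,0.001,-0.141],"turn":[0,0,0]}]}}

```text
time: 3.1
ee_pos: [0.5313, -0.4278, 0.0133]
ee_rot: [3.09, 0.555, 0.003]
ft_force: [-0.4, 0.2, 0.1]
grip_width: 0.0877
grip_force: 0.0
```

{"api": "step_arm", "payload": {"increments": [{"offset":[0,0,0],"turn":[0,0,0]},{"offset":[0,0,0],"turn":[0,0,0]},{"offset":[0,0,0],"turn":[0,0,0]},{"offset":[0,0,0],"turn":[0,0,0]},{"offset":[0,0,0],"turn":[0,0,0]},{"offset":[0,0,0],"turn":[0,0,0]},{"offset":[0,0,0],"turn":[0,0,0]},{"offset":[0,0,0],"turn":[0,0,0]}], "gripper": -1}}

```text
time: 3.9
ee_pos: [0.5304, -0.4271, 0.0116]
ee_rot: [-3.092, -0.556, 0.0]
ft_force: [-0.6, 1.3, 1.1]
grip_width: 0.0439
grip_force: 29.9
```

{"api": "step_arm", "payload": {"increments": [{"offset":[0,0,0.02],"turn":[0,0,0]},{"offset":[0,0,0.06],"turn":[0,0,0]},{"offset":[-0.003,0.025,0.09],"turn":[0,0,0.02]},{"offset":[-0.009,0.07,0.1],"turn":[0,0,0.06]},{"offset":[-0.0148,0.118,0.1],"turn":[0,0,0.1]},{"offset":[-0.0205,0.166,0.1],"turn":[0,0,0.14]},{"offset":[-0.0265,0.214,0.1],"turn":[0,0,0.18]},{"offset":[-0.0325,0.262,0.1],"turn":[0,0,0.22]},{"offset":[-0.0385,0.31,0.1],"turn":[0,0,0.26]},{"offset":[-0.0445,0.358,0.1],"turn":[0,0,0.2872]}]}}

```text
time: 4.9
ee_pos: [0.4854, -0.0675, 0.1118]
ee_rot: [2.536, 1.854, 0.0]
ft_force: [1.8, -0.1, -1.1]
grip_width: 0.044
grip_force: 29.9
```

{"api": "step_arm", "payload": {"increments": [{"offset":[-0.006,0.048,0],"turn":[0,0,0]},{"offset":[-0.012,0.096,0],"turn":[0,0,0]},{"offset":[-0.0175,0.135,0],"turn":[0,0,0]},{"offset":[-0.0195,0.155,0],"turn":[0,0,0]},{"offset":[-0.02,0.16,0],"turn":[0,0,0]},{"offset":[-0.02,0.16,0],"turn":[0,0,0]},{"offset":[-0.02,0.16,0],"turn":[0,0,0]}]}}

```text
time: 5.6
ee_pos: [0.4661, 0.0893, 0.1115]
ee_rot: [2.541, 1.846, -0.001]
ft_force: [-0.1, -0.5, -0.5]
grip_width: 0.0438
grip_force: 29.9
```

```bash
python3 w.py brick_tray .4659 .0915 72 w2.png
```

```text
t 5.65 tcp [0.4662 0.0891 0.1115] tool-y deg -18.05 tool z [-0.    -0.001 -1.   ] w 0.0439 gf 29.9
expected px [318. 242.] [([319.0, 173.0], 0.83)]
wrist fit [0.4673 0.0919] 71.9 cost 0.608
```

View pics/w2.png

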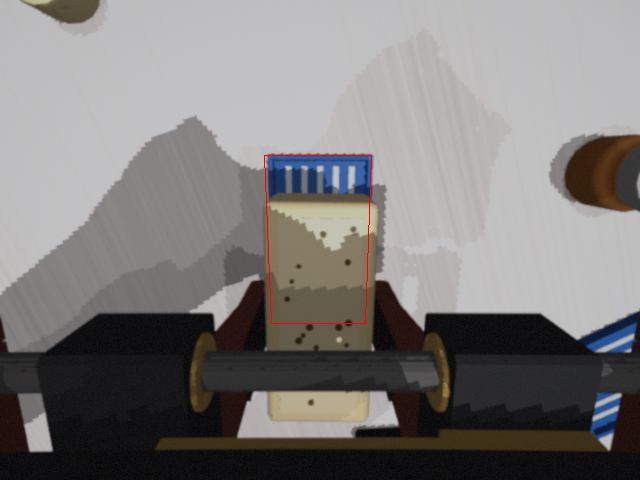

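The predicted tray outline (265–371, 155–323) sits on the visible end of the tray, and the brick is level and lined up with it. Lowering gently.

{"api": "step_arm", "payload": {"increments": [{"offset":[0,0.001,-0.04],"turn":[0,0,0]},{"offset":[0,0.001,-0.07],"turn":[0,0,0]},{"offset":[0,0.001,-0.082],"turn":[0,0,0]},{"offset":[0,0.001,-0.087],"turn":[0,0,0]},{"offset":[0,0.001,-0.09],"turn":[0,0,0]},{"offset":[0,0.001,-0.092],"turn":[0,0,0]},{"offset":[0,0.001,-0.0935],"turn":[0,0,0]},{"offset":[0,0.001,-0.0945],"turn":[0,0,0]},{"offset":[0,0.001,-0.095],"turn":[0,0,0]},{"offset":[0,0.001,-0.0955],"turn":[0,0,0]}]}}

```text
time: 6.7
ee_pos: [0.4662, 0.0919, 0.0164]
ee_rot: [2.54, 1.848, 0.001]
ft_force: [-0.6, 0.3, -1.7]
grip_width: 0.0439
grip_force: 29.9
```

{"api": "step_arm", "payload": {"increments": [{"offset":[0,0,0],"turn":[0,0,0]},{"offset":[0,0,0],"turn":[0,0,0]},{"offset":[0,0,0],"turn":[0,0,0]}]}}

```text
time: 7.0
ee_pos: [0.466, 0.0918, 0.0162]
ee_rot: [2.54, 1.848, 0.0]
ft_force: [-0.7, -0.2, -1.6]
grip_width: 0.0443
grip_force: 29.9
```

{"api": "step_arm", "payload": {"increments": [{"offset":[0,0,-0.0003],"turn":[0,0,0]},{"offset":[0,0,-0.0006],"turn":[0,0,0]},{"offset":[0,0,-0.0008],"turn":[0,0,0]},{"offset":[0,0,-0.0008],"turn":[0,0,0]}]}}

```text
time: 7.4
ee_pos: [0.466, 0.0919, 0.0155]
ee_rot: [2.54, 1.848, 0.0]
ft_force: [-1.1, 0.2, 2.8]
grip_width: 0.0439
grip_force: 29.9
```

{"api": "step_arm", "payload": {"increments": [{"offset":[0,0,-0.0003],"turn":[0,0,0]},{"offset":[0,0,-0.0006],"turn":[0,0,0]},{"offset":[0,0,-0.0006],"turn":[0,0,0]}]}}

```text
time: 7.7
ee_pos: [0.466, 0.0918, 0.0155]
ee_rot: [2.54, 1.848, 0.0]
ft_force: [-3.4, -0.0, 12.2]
grip_width: 0.0437
grip_force: 29.9
```

The brick is seated, with contact at 15.5 mm as expected. I'll ease off, open, rise, and head for the small round.

{"api": "step_arm", "payload": {"increments": [{"offset":[0,0,0.0006],"turn":[0,0,0]},{"offset":[0,0,0.0006],"turn":[0,0,0]},{"offset":[0,0,0.0006],"turn":[0,0,0]},{"offset":[0,0,0.0006],"turn":[0,0,0]},{"offset":[0,0,0.0006],"turn":[0,0,0]},{"offset":[0,0,0.0006],"turn":[0,0,0]},{"offset":[0,0,0.02],"turn":[0,0,0]},{"offset":[0,0,0.06],"turn":[0,0,0]},{"offset":[0,0,0.1],"turn":[0,0,0]}], "gripper": 1}}

```text
time: 8.6
ee_pos: [0.4651, 0.0918, 0.1153]
ee_rot: [-2.539, -1.848, 0.003]
ft_force: [1.4, 0.0, 0.2]
grip_width: 0.0878
grip_force: 0.0
```

{"api": "step_arm", "payload": {"increments": [{"offset":[-0.01,0.02,0.02],"turn":[0,0,0]},{"offset":[-0.03,0.06,0.04],"turn":[0,0,0]},{"offset":[-0.05,0.102,0.04],"turn":[0,0,0]},{"offset":[-0.07,0.143,0.04],"turn":[0,0,0]},{"offset":[-0.09,0.183,0.04],"turn":[0,0,0]},{"offset":[-0.097,0.198,0.04],"turn":[0,0,0]},{"offset":[-0.099,0.2017,0.04],"turn":[0,0,0]},{"offset":[-0.099,0.2017,0.04],"turn":[0,0,0]},{"offset":[-0.099,0.2017,0.04],"turn":[0,0,0]}]}}

```text
time: 9.5
ee_pos: [0.3676, 0.2921, 0.1545]
ee_rot: [2.541, 1.846, -0.001]
ft_force: [0.1, -0.0, 0.2]
grip_width: 0.0878
grip_force: 0.0
```

```bash
python3 w.py small_round .3671 .2935 0 w3.png
```

```text
t 9.55 tcp [0.3678 0.292  0.1546] tool-y deg -18.05 tool z [-0.    -0.001 -1.   ] w 0.088 gf 0.0
expected px [318. 235.] [([320.0, 237.0], 0.74)]
wrist fit [0.3683 0.2932] 4.2 cost 0.092
```

View pics/w3.png

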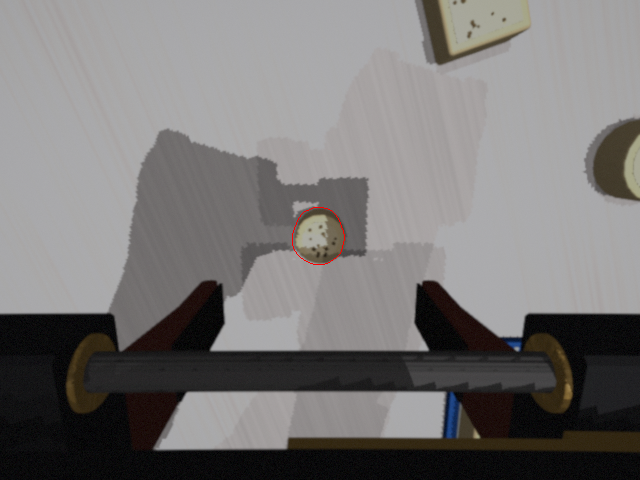

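The wrist view shows the small round at (319,236), on the prediction. Grasping it.

{"api": "step_arm", "payload": {"increments": [{"offset":[0.0005,0.001,-0.045],"turn":[0,0,0]},{"offset":[0.0005,0.001,-0.085],"turn":[0,0,0]},{"offset":[0.0005,0.001,-0.115],"turn":[0,0,0]},{"offset":[0.0005,0.001,-0.131],"turn":[0,0,0]},{"offset":[0.0005,0.001,-0.14],"turn":[0,0,0]},{"offset":[0.0005,0.001,-0.1435],"turn":[0,0,0]},{"offset":[0.0005,0.001,-0.1435],"turn":[0,0,0]},{"offset":[0.0005,0.001,-0.1435],"turn":[0,0,0]}]}}

```text
time: 10.4
ee_pos: [0.3681, 0.2948, 0.0121]
ee_rot: [2.541, 1.848, 0.002]
ft_force: [-0.4, -1.0, -0.5]
grip_width: 0.0878
grip_force: 0.0
```

{"api": "step_arm", "payload": {"increments": [{"offset":[0,0,0],"turn":[0,0,0]},{"offset":[0,0,0],"turn":[0,0,0]},{"offset":[0,0,0],"turn":[0,0,0]},{"offset":[0,0,0],"turn":[0,0,0]},{"offset":[0,0,0],"turn":[0,0,0]},{"offset":[0,0,0],"turn":[0,0,0]},{"offset":[0,0,0],"turn":[0,0,0]},{"offset":[0,0,0],"turn":[0,0,0]}], "gripper": -1}}

```text
time: 11.2
ee_pos: [0.3675, 0.2946, 0.0113]
ee_rot: [2.54, 1.848, 0.0]
ft_force: [0.2, -0.2, 0.6]
grip_width: 0.0397
grip_force: 30.0
```

{"api": "step_arm", "payload": {"increments": [{"offset":[0,0,0.02],"turn":[0,0,0]},{"offset":[0,0,0.06],"turn":[0,0,0]},{"offset":[0.008,-0.018,0.09],"turn":[0,0,0]},{"offset":[0.024,-0.054,0.1],"turn":[0,0,0]},{"offset":[0.043,-0.096,0.1],"turn":[0,0,0]},{"offset":[0.062,-0.138,0.1],"turn":[0,0,0]},{"offset":[0.081,-0.18,0.1],"turn":[0,0,0]},{"offset":[0.1,-0.223,0.1],"turn":[0,0,0]},{"offset":[0.12,-0.267,0.1],"turn":[0,0,0]},{"offset":[0.14,-0.312,0.1],"turn":[0,0,0]}]}}

```text
time: 12.2
ee_pos: [0.5078, -0.0193, 0.1113]
ee_rot: [2.54, 1.849, 0.0]
ft_force: [1.0, 1.1, -1.3]
grip_width: 0.0393
grip_force: 30.0
```

{"api": "step_arm", "payload": {"increments": [{"offset":[0.02,-0.0445,0],"turn":[0,0,0]},{"offset":[0.04,-0.089,0],"turn":[0,0,0]},{"offset":[0.06,-0.133,0],"turn":[0,0,0]},{"offset":[0.08,-0.177,0],"turn":[0,0,0]},{"offset":[0.096,-0.213,0],"turn":[0,0,0]},{"offset":[0.104,-0.231,0],"turn":[0,0,0]},{"offset":[0.106,-0.235,0],"turn":[0,0,0]},{"offset":[0.106,-0.235,0],"turn":[0,0,0]},{"offset":[0.106,-0.235,0],"turn":[0,0,0]}]}}

```text
time: 13.1
ee_pos: [0.6132, -0.2503, 0.1111]
ee_rot: [-2.538, -1.85, -0.0]
ft_force: [0.6, 0.0, -0.5]
grip_width: 0.0393
grip_force: 30.0
```

```bash
python3 w.py small_round_tray .6134 -.2526 0 w4.png
```

```text
t 13.15 tcp [ 0.6133 -0.2503  0.1113] tool-y deg -17.79 tool z [-0.     0.001 -1.   ] w 0.0395 gf 30.0
expected px [321. 248.] [([323.0, 238.0], 0.86)]
wrist fit [ 0.6144 -0.2527] 5.9 cost 0.196
```

View pics/w4.png

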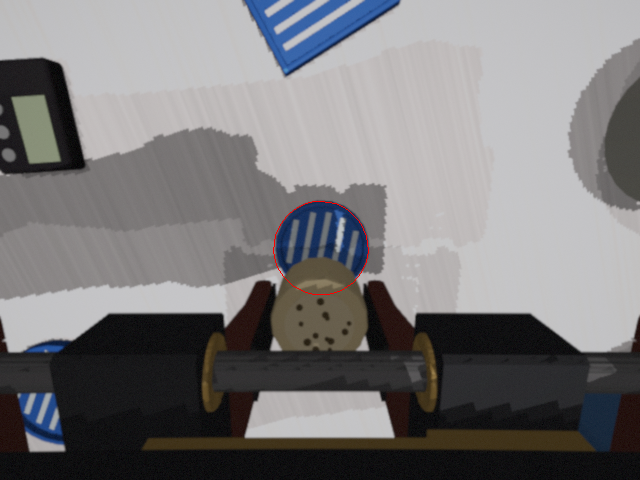

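The predicted outline, centred at (321,248), matches the blue tray edge. Lowering.

{"api": "step_arm", "payload": {"increments": [{"offset":[0,-0.0015,-0.04],"turn":[0,0,0]},{"offset":[0,-0.0015,-0.07],"turn":[0,0,0]},{"offset":[0,-0.0015,-0.082],"turn":[0,0,0]},{"offset":[0,-0.0015,-0.087],"turn":[0,0,0]},{"offset":[0,-0.0015,-0.09],"turn":[0,0,0]},{"offset":[0,-0.0015,-0.092],"turn":[0,0,0]},{"offset":[0,-0.0015,-0.0935],"turn":[0,0,0]},{"offset":[0,-0.0015,-0.0945],"turn":[0,0,0]},{"offset":[0,-0.0015,-0.095],"turn":[0,0,0]},{"offset":[0,-0.0015,-0.095],"turn":[0,0,0]}]}}

```text
time: 14.2
ee_pos: [0.6136, -0.254, 0.0165]
ee_rot: [2.54, 1.848, 0.0]
ft_force: [0.3, -0.6, -0.5]
grip_width: 0.0395
grip_force: 30.0
```

{"api": "step_arm", "payload": {"increments": [{"offset":[0,0,-0.0003],"turn":[0,0,0]},{"offset":[0,0,-0.0006],"turn":[0,0,0]},{"offset":[0,0,-0.0006],"turn":[0,0,0]},{"offset":[0,0,-0.0006],"turn":[0,0,0]}]}}

```text
time: 14.6
ee_pos: [0.6135, -0.2539, 0.0156]
ee_rot: [-2.54, -1.848, -0.0]
ft_force: [-0.2, 0.9, -0.5]
grip_width: 0.0392
grip_force: 30.0
```

{"api": "step_arm", "payload": {"increments": [{"offset":[0,0,-0.0003],"turn":[0,0,0]},{"offset":[0,0,-0.0006],"turn":[0,0,0]},{"offset":[0,0,-0.0006],"turn":[0,0,0]},{"offset":[0,0,-0.0006],"turn":[0,0,0]}]}}

```text
time: 15.0
ee_pos: [0.6135, -0.2539, 0.0153]
ee_rot: [2.54, 1.848, 0.0]
ft_force: [-1.9, 1.3, 3.5]
grip_width: 0.0396
grip_force: 30.0
```

{"api": "step_arm", "payload": {"increments": [{"offset":[0,0,0.0004],"turn":[0,0,0]},{"offset":[0,0,0.0004],"turn":[0,0,0]},{"offset":[0,0,0.0004],"turn":[0,0,0]},{"offset":[0,0,0.0004],"turn":[0,0,0]},{"offset":[0,0,0.0004],"turn":[0,0,0]},{"offset":[0,0,0.0004],"turn":[0,0,0]},{"offset":[0,0,0.02],"turn":[0,0,0]},{"offset":[0,0,0.06],"turn":[0,0,0]},{"offset":[0,0,0.105],"turn":[0,0,0]},{"offset":[0,0.015,0.14],"turn":[0,0,0]}], "gripper": 1}}

```text
time: 16.0
ee_pos: [0.6135, -0.2414, 0.1574]
ee_rot: [2.541, 1.843, 0.0]
ft_force: [0.2, 0.8, -0.1]
grip_width: 0.0873
grip_force: 0.0
```

{"api": "step_arm", "payload": {"increments": [{"offset":[0.001,0.045,0],"turn":[0,0,0]},{"offset":[0.002,0.094,0],"turn":[0,0,0]},{"offset":[0.003,0.143,0],"turn":[0,0,0]},{"offset":[0.004,0.192,0],"turn":[0,0,0]},{"offset":[0.005,0.241,0],"turn":[0,0,0]},{"offset":[0.006,0.29,0],"turn":[0,0,0]},{"offset":[0.007,0.339,0],"turn":[0,0,0]},{"offset":[0.008,0.388,0],"turn":[0,0,0]},{"offset":[0.009,0.437,0],"turn":[0,0,0]},{"offset":[0.01,0.48,0],"turn":[0,0,0]}]}}

```text
time: 17.0
ee_pos: [0.623, 0.2439, 0.1552]
ee_rot: [-2.539, -1.85, -0.001]
ft_force: [1.0, -0.0, -0.9]
grip_width: 0.0879
grip_force: 0.0
```

{"api": "step_arm", "payload": {"increments": [{"offset":[0,0.022,0],"turn":[0,0,0]},{"offset":[0,0.029,0],"turn":[0,0,0]},{"offset":[0,0.03,0],"turn":[0,0,0]},{"offset":[0,0.03,0],"turn":[0,0,0]}]}}

```text
time: 17.4
ee_pos: [0.624, 0.269, 0.1549]
ee_rot: [2.541, 1.845, -0.001]
ft_force: [0.1, -0.3, -0.3]
grip_width: 0.0876
grip_force: 0.0
```

```bash
python3 w.py big_round .6234 .271 0 w5.png
```

```text
t 17.45 tcp [0.6241 0.2686 0.1549] tool-y deg -18.07 tool z [ 0.    -0.001 -1.   ] w 0.088 gf 0.0
expected px [318. 234.] [([319.0, 237.0], 0.83)]
wrist fit [0.6239 0.2708] 2.2 cost 0.052
```

The wrist fit for the big round, (0.6239, 0.2708), agrees with the top view. Grasping it.

{"api": "step_arm", "payload": {"increments": [{"offset":[0,0.001,-0.045],"turn":[0,0,0]},{"offset":[0,0.001,-0.085],"turn":[0,0,0]},{"offset":[0,0.001,-0.115],"turn":[0,0,0]},{"offset":[0,0.001,-0.131],"turn":[0,0,0]},{"offset":[0,0.001,-0.14],"turn":[0,0,0]},{"offset":[0,0.001,-0.1438],"turn":[0,0,0]},{"offset":[0,0.001,-0.1438],"turn":[0,0,0]},{"offset":[0,0.001,-0.1438],"turn":[0,0,0]}]}}

```text
time: 18.3
ee_pos: [0.6243, 0.2724, 0.0127]
ee_rot: [2.54, 1.848, 0.003]
ft_force: [0.6, 0.6, -0.7]
grip_width: 0.0878
grip_force: 0.0
```

{"api": "step_arm", "payload": {"increments": [{"offset":[0,0,0],"turn":[0,0,0]},{"offset":[0,0,0],"turn":[0,0,0]},{"offset":[0,0,0],"turn":[0,0,0]},{"offset":[0,0,0],"turn":[0,0,0]},{"offset":[0,0,0],"turn":[0,0,0]},{"offset":[0,0,0],"turn":[0,0,0]},{"offset":[0,0,0],"turn":[0,0,0]}], "gripper": -1}}

```text
time: 19.0
ee_pos: [0.6236, 0.2721, 0.0116]
ee_rot: [2.54, 1.848, 0.001]
ft_force: [-1.0, -1.9, 3.6]
grip_width: 0.0616
grip_force: 30.0
```

{"api": "step_arm", "payload": {"increments": [{"offset":[0,0,0.02],"turn":[0,0,0]},{"offset":[0,0,0.06],"turn":[0,0,0]},{"offset":[-0.008,-0.019,0.09],"turn":[0,0,0]},{"offset":[-0.024,-0.057,0.1],"turn":[0,0,0]},{"offset":[-0.042,-0.1,0.1],"turn":[0,0,0]},{"offset":[-0.06,-0.143,0.1],"turn":[0,0,0]},{"offset":[-0.079,-0.187,0.1],"turn":[0,0,0]},{"offset":[-0.098,-0.231,0.1],"turn":[0,0,0]},{"offset":[-0.117,-0.275,0.1],"turn":[0,0,0]},{"offset":[-0.136,-0.32,0.1],"turn":[0,0,0]}]}}

```text
time: 20.0
ee_pos: [0.4862, -0.0494, 0.1111]
ee_rot: [-2.54, -1.849, 0.0]
ft_force: [1.1, -0.2, -1.7]
grip_width: 0.0616
grip_force: 30.0
```

{"api": "step_arm", "payload": {"increments": [{"offset":[-0.019,-0.044,0],"turn":[0,0,0]},{"offset":[-0.038,-0.088,0],"turn":[0,0,0]},{"offset":[-0.057,-0.133,0],"turn":[0,0,0]},{"offset":[-0.076,-0.177,0],"turn":[0,0,0]},{"offset":[-0.093,-0.221,0],"turn":[0,0,0]},{"offset":[-0.104,-0.247,0],"turn":[0,0,0]},{"offset":[-0.1074,-0.255,0],"turn":[0,0,0]},{"offset":[-0.1074,-0.255,0],"turn":[0,0,0]},{"offset":[-0.1074,-0.255,0],"turn":[0,0,0]}]}}

```text
time: 20.9
ee_pos: [0.3807, -0.3015, 0.1111]
ee_rot: [-2.539, -1.85, -0.001]
ft_force: [0.9, 0.3, -0.4]
grip_width: 0.0611
grip_force: 30.0
```

```bash
python3 w.py big_round_tray .3802 -.3038 0 w6.png
```

```text
t 20.95 tcp [ 0.3809 -0.3012  0.1112] tool-y deg -17.78 tool z [ 0.     0.001 -1.   ] w 0.0618 gf 30.0
expected px [320. 249.] [([324.0, 223.0], 0.8), ([133.0, 275.0], 0.75)]
wrist fit [ 0.3804 -0.3043] 6.8 cost 0.421
```

View pics/w6.png

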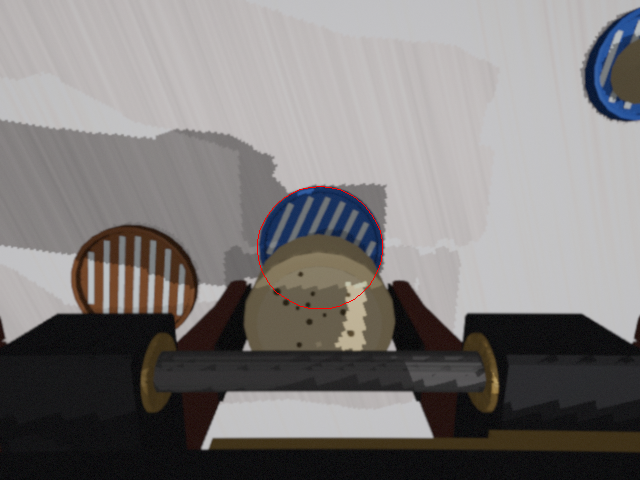

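The blue tray lies under the cheese, with the predicted outline centred at (320,249). The brown look-alike is off to the left at (133,275). Lowering.

{"api": "step_arm", "payload": {"increments": [{"offset":[0,0,-0.04],"turn":[0,0,0]},{"offset":[0,0,-0.07],"turn":[0,0,0]},{"offset":[0,0,-0.082],"turn":[0,0,0]},{"offset":[0,0,-0.087],"turn":[0,0,0]},{"offset":[0,0,-0.09],"turn":[0,0,0]},{"offset":[0,0,-0.092],"turn":[0,0,0]},{"offset":[0,0,-0.0935],"turn":[0,0,0]},{"offset":[0,0,-0.0945],"turn":[0,0,0]},{"offset":[0,0,-0.095],"turn":[0,0,0]},{"offset":[0,0,-0.095],"turn":[0,0,0]}]}}

```text
time: 22.0
ee_pos: [0.3801, -0.3031, 0.0165]
ee_rot: [2.54, 1.848, 0.0]
ft_force: [-1.2, -0.7, -0.9]
grip_width: 0.0614
grip_force: 30.0
```

{"api": "step_arm", "payload": {"increments": [{"offset":[0,0,-0.0003],"turn":[0,0,0]},{"offset":[0,0,-0.0006],"turn":[0,0,0]},{"offset":[0,0,-0.0008],"turn":[0,0,0]},{"offset":[0,0,-0.0008],"turn":[0,0,0]}]}}

```text
time: 22.4
ee_pos: [0.38, -0.303, 0.0155]
ee_rot: [2.54, 1.848, -0.0]
ft_force: [-0.8, -1.3, -0.0]
grip_width: 0.0619
grip_force: 30.0
```

{"api": "step_arm", "payload": {"increments": [{"offset":[0,0,-0.0003],"turn":[0,0,0]},{"offset":[0,0,-0.0005],"turn":[0,0,0]},{"offset":[0,0,-0.0005],"turn":[0,0,0]},{"offset":[0,0,-0.0005],"turn":[0,0,0]}]}}

```text
time: 22.8
ee_pos: [0.3801, -0.303, 0.0155]
ee_rot: [2.54, 1.848, -0.0]
ft_force: [-2.2, 1.9, 6.9]
grip_width: 0.0615
grip_force: 30.0
```

{"api": "step_arm", "payload": {"increments": [{"offset":[0,0,0.0005],"turn":[0,0,0]},{"offset":[0,0,0.0005],"turn":[0,0,0]},{"offset":[0,0,0.0005],"turn":[0,0,0]},{"offset":[0,0,0.0005],"turn":[0,0,0]},{"offset":[0,0,0.0005],"turn":[0,0,0]},{"offset":[0,0,0.0005],"turn":[0,0,0]},{"offset":[0,0,0.02],"turn":[0,0,0]},{"offset":[0,0,0.06],"turn":[0,0,0]},{"offset":[0,0,0.105],"turn":[0,0,0]},{"offset":[0,0.015,0.14],"turn":[0,0,0]}], "gripper": 1}}

```text
time: 23.8
ee_pos: [0.3802, -0.2893, 0.1572]
ee_rot: [2.541, 1.845, 0.001]
ft_force: [0.8, -0.5, 0.8]
grip_width: 0.088
grip_force: 0.0
```

{"api": "step_arm", "payload": {"increments": [{"offset":[0.006,0.032,0],"turn":[0,0,0.01]},{"offset":[0.015,0.079,0],"turn":[0,0,0.02]},{"offset":[0.024,0.126,0],"turn":[0,0,0.03]},{"offset":[0.033,0.173,0],"turn":[0,0,0.04]},{"offset":[0.042,0.22,0],"turn":[0,0,0.05]},{"offset":[0.051,0.267,0],"turn":[0,0,0.06]},{"offset":[0.06,0.314,0],"turn":[0,0,0.07]},{"offset":[0.069,0.361,0],"turn":[0,0,0.08]},{"offset":[0.078,0.408,0],"turn":[0,0,0.09]},{"offset":[0.087,0.455,0],"turn":[0,0,0.102]}]}}

```text
time: 24.8
ee_pos: [0.4672, 0.1688, 0.155]
ee_rot: [2.212, 2.231, 0.0]
ft_force: [0.2, -0.2, 0.7]
grip_width: 0.0875
grip_force: 0.0
```

{"api": "step_arm", "payload": {"increments": [{"offset":[0.01,0.047,0],"turn":[0,0,0]},{"offset":[0.02,0.094,0],"turn":[0,0,0]},{"offset":[0.03,0.141,0],"turn":[0,0,0]},{"offset":[0.04,0.188,0],"turn":[0,0,0]},{"offset":[0.048,0.225,0],"turn":[0,0,0]},{"offset":[0.0515,0.244,0],"turn":[0,0,0]},{"offset":[0.052,0.2485,0],"turn":[0,0,0]},{"offset":[0.052,0.2485,0],"turn":[0,0,0]},{"offset":[0.052,0.2485,0],"turn":[0,0,0]}]}}

```text
time: 25.7
ee_pos: [0.5193, 0.4139, 0.1547]
ee_rot: [2.213, 2.228, -0.001]
ft_force: [0.0, -0.8, -0.4]
grip_width: 0.0876
grip_force: 0.0
```

```bash
python3 w.py square_cheese .5189 .4156 0.3 w7.png
```

```text
t 25.75 tcp [0.5195 0.4137 0.155 ] tool-y deg 0.35 tool z [ 0.    -0.001 -1.   ] w 0.0878 gf 0.0
expected px [319. 234.] [([368.0, 75.0], 0.92), ([322.0, 236.0], 0.91)]
wrist fit [0.5196 0.4142] 0.3 cost 0.043
```

View pics/w7.png

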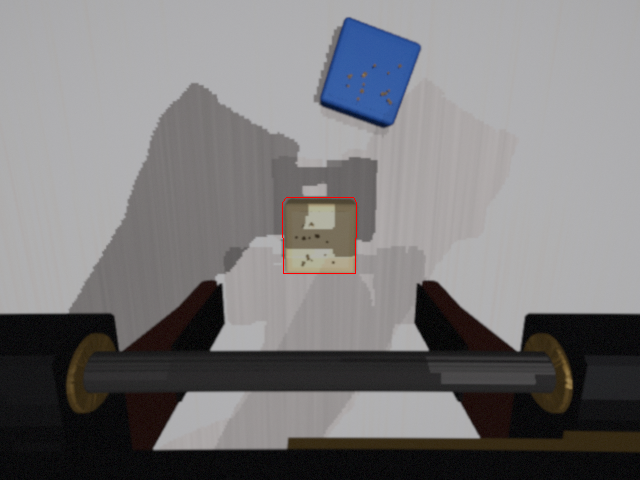

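The cream flecked square is at (320,236) between the fingers. The blue look-alike at (370,72) is well clear. Grasping the cream one.

{"api": "step_arm", "payload": {"increments": [{"offset":[0,-0.0005,-0.045],"turn":[0,0,0]},{"offset":[0,-0.0005,-0.085],"turn":[0,0,0]},{"offset":[0,-0.0005,-0.115],"turn":[0,0,0]},{"offset":[0,-0.0005,-0.131],"turn":[0,0,0]},{"offset":[0,-0.0005,-0.14],"turn":[0,0,0]},{"offset":[0,-0.0005,-0.1436],"turn":[0,0,0]},{"offset":[0,-0.0005,-0.1436],"turn":[0,0,0]},{"offset":[0,-0.0005,-0.1436],"turn":[0,0,0]}]}}

```text
time: 26.6
ee_pos: [0.5198, 0.4157, 0.0128]
ee_rot: [2.213, 2.23, 0.003]
ft_force: [-0.7, 1.1, 0.3]
grip_width: 0.0878
grip_force: 0.0
```

{"api": "step_arm", "payload": {"increments": [{"offset":[0,0,0],"turn":[0,0,0]},{"offset":[0,0,0],"turn":[0,0,0]},{"offset":[0,0,0],"turn":[0,0,0]},{"offset":[0,0,0],"turn":[0,0,0]},{"offset":[0,0,0],"turn":[0,0,0]},{"offset":[0,0,0],"turn":[0,0,0]},{"offset":[0,0,0],"turn":[0,0,0]}], "gripper": -1}}

```text
time: 27.3
ee_pos: [0.5192, 0.4151, 0.0115]
ee_rot: [2.213, 2.23, 0.001]
ft_force: [0.2, -0.9, 2.1]
grip_width: 0.0559
grip_force: 30.0
```

{"api": "step_arm", "payload": {"increments": [{"offset":[0,0,0.02],"turn":[0,0,0]},{"offset":[0,0,0.06],"turn":[0,0,0]},{"offset":[0,-0.01,0.1],"turn":[0,0,0]},{"offset":[0.003,-0.035,0.12],"turn":[0,0,0.01]},{"offset":[0.012,-0.075,0.12],"turn":[0,0,0.02]},{"offset":[0.021,-0.12,0.12],"turn":[0,0,0.03]},{"offset":[0.031,-0.165,0.12],"turn":[0,0,0.04]},{"offset":[0.042,-0.21,0.12],"turn":[0,0,0.05]},{"offset":[0.055,-0.255,0.12],"turn":[0,0,0.06]},{"offset":[0.069,-0.3,0.12],"turn":[0,0,0.0647]}]}}

```text
time: 28.3
ee_pos: [0.5879, 0.1131, 0.1312]
ee_rot: [-1.973, -2.444, 0.001]
ft_force: [0.7, 0.8, -0.6]
grip_width: 0.0557
grip_force: 30.0
```

{"api": "step_arm", "payload": {"increments": [{"offset":[0.015,-0.043,0],"turn":[0,0,0]},{"offset":[0.03,-0.086,0],"turn":[0,0,0]},{"offset":[0.045,-0.129,0],"turn":[0,0,0]},{"offset":[0.059,-0.17,0],"turn":[0,0,0]},{"offset":[0.068,-0.194,0],"turn":[0,0,0]},{"offset":[0.07,-0.2,0],"turn":[0,0,0]},{"offset":[0.07,-0.2,-0.01],"turn":[0,0,0]},{"offset":[0.07,-0.2,-0.02],"turn":[0,0,0]},{"offset":[0.07,-0.2,-0.02],"turn":[0,0,0]},{"offset":[0.07,-0.2,-0.02],"turn":[0,0,0]}]}}

```text
time: 29.3
ee_pos: [0.6575, -0.0831, 0.1108]
ee_rot: [-1.971, -2.444, 0.0]
ft_force: [-0.5, 0.2, -1.6]
grip_width: 0.0559
grip_force: 30.0
```

```bash
python3 w.py square_tray .6581 -.0849 -77.8 w8.png
```

```text
t 29.35 tcp [ 0.6579 -0.0834  0.1113] tool-y deg 12.2 tool z [-0.  0. -1.] w 0.0559 gf 30.0
expected px [320. 248.] [([323.0, 212.0], 0.86)]
wrist fit [ 0.6592 -0.0851] -77.8 cost 0.522
```

View pics/w8.png

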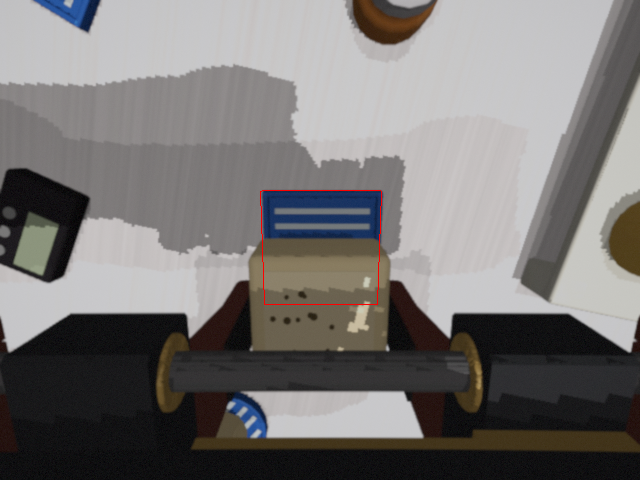

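The cheese is parallel to the square tray, and the predicted outline (262–382, 191–305) sits on the tray edges. Lowering.

{"api": "step_arm", "payload": {"increments": [{"offset":[0.0003,0,-0.04],"turn":[0,0,0]},{"offset":[0.0003,0,-0.07],"turn":[0,0,0]},{"offset":[0.0003,0,-0.082],"turn":[0,0,0]},{"offset":[0.0003,0,-0.087],"turn":[0,0,0]},{"offset":[0.0003,0,-0.09],"turn":[0,0,0]},{"offset":[0.0003,0,-0.092],"turn":[0,0,0]},{"offset":[0.0003,0,-0.0935],"turn":[0,0,0]},{"offset":[0.0003,0,-0.0945],"turn":[0,0,0]},{"offset":[0.0003,0,-0.095],"turn":[0,0,0]},{"offset":[0.0003,0,-0.095],"turn":[0,0,0]}]}}

```text
time: 30.4
ee_pos: [0.6584, -0.085, 0.0166]
ee_rot: [1.975, 2.443, 0.0]
ft_force: [-0.1, -0.4, -1.5]
grip_width: 0.0559
grip_force: 30.0
```

{"api": "step_arm", "payload": {"increments": [{"offset":[0,0,-0.0003],"turn":[0,0,0]},{"offset":[0,0,-0.0006],"turn":[0,0,0]},{"offset":[0,0,-0.0008],"turn":[0,0,0]},{"offset":[0,0,-0.0008],"turn":[0,0,0]}]}}

```text
time: 30.8
ee_pos: [0.6584, -0.085, 0.0155]
ee_rot: [1.975, 2.443, 0.0]
ft_force: [0.5, 0.2, -1.4]
grip_width: 0.0556
grip_force: 30.0
```

{"api": "step_arm", "payload": {"increments": [{"offset":[0,0,-0.0003],"turn":[0,0,0]},{"offset":[0,0,-0.0005],"turn":[0,0,0]},{"offset":[0,0,-0.0005],"turn":[0,0,0]},{"offset":[0,0,-0.0005],"turn":[0,0,0]}]}}

```text
time: 31.2
ee_pos: [0.6584, -0.085, 0.0155]
ee_rot: [1.975, 2.443, -0.0]
ft_force: [-2.3, -0.4, 5.5]
grip_width: 0.056
grip_force: 30.0
```

{"api": "step_arm", "payload": {"increments": [{"offset":[0,0,0.0004],"turn":[0,0,0]},{"offset":[0,0,0.0004],"turn":[0,0,0]},{"offset":[0,0,0.0004],"turn":[0,0,0]},{"offset":[0,0,0.0004],"turn":[0,0,0]},{"offset":[0,0,0.0004],"turn":[0,0,0]},{"offset":[0,0,0.0004],"turn":[0,0,0]},{"offset":[0,0,0.02],"turn":[0,0,0]},{"offset":[0,0,0.06],"turn":[0,0,0]},{"offset":[0,0,0.105],"turn":[0,0,0]},{"offset":[0,0,0.15],"turn":[0,0,0]}], "gripper": 1}}

```text
time: 32.2
ee_pos: [0.658, -0.0848, 0.1664]
ee_rot: [-1.974, -2.443, 0.0]
ft_force: [0.9, 0.8, -0.6]
grip_width: 0.0876
grip_force: 0.0
```

{"api": "step_arm", "payload": {"increments": [{"offset":[-0.02,-0.02,0.03],"turn":[0,0,0]},{"offset":[-0.05,-0.05,0.05],"turn":[0,0,0]},{"offset":[-0.08,-0.08,0.05],"turn":[0,0,0]},{"offset":[-0.11,-0.11,0.05],"turn":[0,0,0]},{"offset":[-0.14,-0.145,0.05],"turn":[0,0,0]},{"offset":[-0.17,-0.18,0.05],"turn":[0,0,0]},{"offset":[-0.2,-0.215,0.05],"turn":[0,0,0]},{"offset":[-0.23,-0.25,0.05],"turn":[0,0,0]},{"offset":[-0.26,-0.285,0.05],"turn":[0,0,0]},{"offset":[-0.29,-0.32,0.05],"turn":[0,0,0]}]}}

```text
time: 33.2
ee_pos: [0.3669, -0.4062, 0.2154]
ee_rot: [1.975, 2.443, -0.001]
ft_force: [0.2, -0.2, -0.5]
grip_width: 0.0877
grip_force: 0.0
```

{"api": "step_arm", "payload": {"increments": [{"offset":[-0.03,-0.035,0],"turn":[0,0,0]},{"offset":[-0.06,-0.07,0],"turn":[0,0,0]},{"offset":[-0.08,-0.105,0],"turn":[0,0,0]},{"offset":[-0.1,-0.13,0],"turn":[0,0,0]},{"offset":[-0.12,-0.15,0],"turn":[0,0,0]},{"offset":[-0.12,-0.15,0],"turn":[0,0,0]},{"offset":[-0.12,-0.15,0],"turn":[0,0,0]}]}}

```text
time: 33.9
ee_pos: [0.2481, -0.5549, 0.2148]
ee_rot: [-1.976, -2.442, -0.001]
ft_force: [0.2, 0.2, 0.4]
grip_width: 0.0876
grip_force: 0.0
```

```bash
python3 - <<'E'
from fit import *
f=vision.grab_frame("top"); g=vision.grab_frame("scene")
P={'brick_tray':(.4659,.0915,72),'small_round_tray':(.6134,-.2526,0),'big_round_tray':(.3802,-.3038,0),'square_tray':(.6581,-.0849,-77.8)}
T=[]
for n,(x,y,th) in P.items():
    row=[]
    for q in(f,g):
        c=proj(q,[[x,y,.02]])[0].astype(int); w=34
        row.append(cv2.resize(q["color"][c[1]-w:c[1]+w,c[0]-w:c[0]+w],(290,290),interpolation=cv2.INTER_CUBIC))
    T.append(np.vstack(row))
cv2.imwrite('pics/final.png',cv2.resize(np.hstack(T),(800,400)))
cv2.imwrite('pics/top_end.png',f["color"])
E
```

```text
(no output)
```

View pics/final.png

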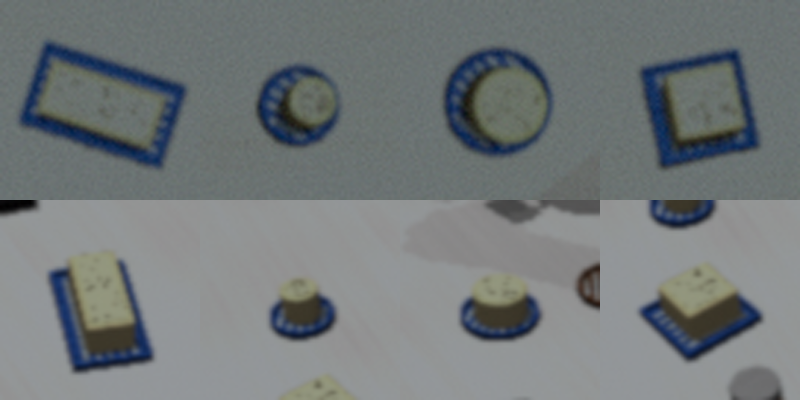

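View pics/top_end.png

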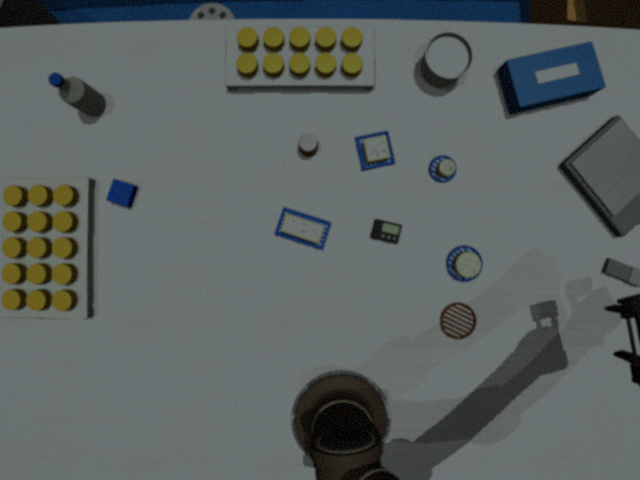

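The final pictures show all four cheeses upright, flat and square in their blue trays. In the top view they are at brick (303,228), small round (443,168), big round (464,263) and square (375,150). The jar (308,145) and timer (386,232) haven't moved. Handing in.

```bash
python3 -c "
from cell import workorder; print(workorder.sign_off())"
```

```text
the job is handed in; nothing more can be done
None
```

All four cheeses are in their own trays, upright, flat and lined up; the jar and timer are where they were, and the job was handed in at about 34 s, well inside the 112 s limit.

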